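# Pre-use check of a hand vacuum pump's lever

## Task

Check the hand lever of the larger bench vacuum pump (the one with the long lever). With the outside of the fingers, press the lever in towards its bar until it comes up against its stop, ease it all the way back out, then press it in to the stop a second time and finish while still holding it there, so that I can see that it stops short of the bar and gauge the gap. Only push the lever's front face, gently and without forcing it; do not hook or pinch it or touch the bar, and leave the smaller pump and everything else on the bench alone.

Things in the scene. Friction and masses are not known exactly. Their poses are not given: they have to be found in the camera images.
- long_pump_lever (a joint): Angle of the long hand lever (rad): 0 = fully out, where a spring keeps it; it grows as the lever is pressed in towards the bar; 0.35 = against its stop. The hinge axis is vertical. Pushed at point long_pump_press it takes about 3.5 N to start and 7.5 N to reach the stop, which is rigid.
- long_pump_press (a point): Point to press on the front face of the long flat aluminium lever, 97 mm above the bench (mid-height), 105 mm from the hinge, 35 mm from the lever's end. It and its axes move with the lever: x horizontal, square to the face, pointing into the lever (pressing direction, towards the bar); y along the lever to its hinge; z up. Only low loose things (up to 35 mm) stand under or before it.
- long_pump_hinge (a point): Hinge axis of the long lever, 97 mm above the bench; seen from above the lever turns counter-clockwise when pressed. Axes as for long_pump_press. The lever is 140 mm long, 12 mm thick, 24 mm tall (85 to 109 mm above the bench), with a rounded end 20 mm across. The pump is fixed to the bench.
- long_pump_bar_mid (a point): Middle of the fixed bar: black, round, 26 mm across, 187 mm long, its axis 97 mm above the bench, behind the lever as seen from the robot. y runs along the bar towards the hinge end, x points away from the lever. At its stop the lever's inner face is about 20 mm short of the bar at the press point. Nothing on the pumps is taller than 115 mm.
- short_pump_lever (a joint): Angle of the other, smaller pump's lever (90 mm long); 0 = fully out. To be left alone.
- short_pump_press (a point): Front face of the smaller pump's lever, 55 mm from its hinge, 97 mm above the bench. The smaller pump has the same form with a shorter bar and lever. The two pumps stand left and right in front of the robot, either way round.
- beaker: Loose empty glass beaker, 68 mm across, 90 mm tall; origin at its underside. Bystander.
- jar: Loose closed glass jar, 90 mm across, 125 mm tall; origin at its underside. Bystander.
- dish: Loose clear plastic culture dish, 90 mm across, 14 mm tall; origin at its underside. Bystander.
- slide_box: Loose slide box, 62 x 92 x 34 mm; origin at its underside. Bystander.
- forceps: Loose steel forceps lying flat, 125 mm long, 8 mm tall; origin at its underside. Bystander.
- filter_cap: Loose white plastic cylinder, 44 mm across, 30 mm tall; origin at its underside. Bystander.
- wash_bottle: Loose closed white bottle, 64 mm across, 150 mm tall; origin at its underside. Bystander.

How it is judged:
On the way, in this order (a step that is already met when the one before it is completed fails the run):
1. the long lever is pressed in against its stop with the fingers (value of joint long_pump_lever above 0.33 rad and contact force between the fingers and long_pump_lever above 2 N), for 0.2 s.
2. the long lever is back fully out (value of joint long_pump_lever below 0.03 rad), for 0.1 s.
At the end, for the whole second after the job is handed in: After a first stroke in and fully out, the fingers (over 2 N) hold the long lever still within 0.02 rad of its stop, touching neither bar nor inner face; the smaller pump's lever is out (within 0.03 rad) and loose things are within 20 mm of where they were (all of step 1 and velocity of joint long_pump_lever between -0.1 and 0.1 rad/s and contact force between the arm and long_pump_c0 below 0.5 N and contact force between the fingers and long_pump_lever_c0 below 0.5 N and value of joint short_pump_lever below 0.03 rad and distance of each of beaker, jar, dish, slide_box, forceps, filter_cap, wash_bottle from where it was at the start of the episode below 0.02 m); the arm keeps its last pose, push and grip.
It fails at once if the robot touches the bar, or hooks or pinches the lever by its inner face (contact force between the arm and long_pump_c0 above 1.5 N or contact force between the arm and long_pump_lever_c0 above 1.5 N).
It fails at once if the lever is forced: pushed with more than 45 N (contact force between the arm and long_pump_lever above 45 N).
It fails at once if the lever is slammed in or let snap back (faster than 3 rad/s) (velocity of joint long_pump_lever above 3 rad/s or velocity of joint long_pump_lever below -3 rad/s).
It fails at once if the smaller pump's lever is pressed (value of joint short_pump_lever above 0.06 rad).
It fails at once if a loose thing on the bench is moved or lifted (distance of any of beaker, jar, dish, slide_box, forceps, filter_cap, wash_bottle from where it was at the start of the episode above 0.02 m).
It also fails if it takes over 46 s, if anything falls off the work surface, if the arm or the gripper's body presses on something with over 40 N, if the wrist force passes 120 N, or if a joint passes its speed limit or range.

## Robot

A 7-joint arm with a two-finger parallel gripper is mounted at the origin on the work surface. World frame = base frame: x ahead of the robot, y to its left, z up, the work surface at z = 0. Lengths are in m, angles in rad, forces in N, time in s.
With the tool pointing down it reaches from about 0.4 to 0.85 m from the base axis. Payload 10.4 kg.
Tool frame: the origin (TCP) lies at the very end of the fingers, on their centre line; the grasp point (between the pads) lies 19 mm behind it; z points along the fingers, y is the direction in which the jaws open and shut (so a half turn about z gives the same grasp; the last joint's range is limited). The gripper opens to 87 mm and grips with 3 to 60 N. Pads are 19 mm wide; open, the fingers measure 117 mm over their backs; the gripper's body (75 mm by 190 mm) begins 51 mm behind the grasp point.
Start: joints at [-1.162, 0.332, -0.065, 1.46, 0.022, 1.35, -0.088], TCP at [0.262, 0.568, 0.199] pointing down, gripper open.
Joint ranges: [-2.6, 2.6], [-0.5, 2.12], [-1.47, 1.34], [0.16, 2.42], [-1.27, 4.41], [0.06, 2.06], [-2.6, 2.6]. Speed limits (rad/s): [2.22, 2.22, 2.79, 2.79, 3.14, 3.14, 3.14].

## Interface

Orientations are given as a unit quaternion [x, y, z, w].
In Python, from bench import r gives the robot as it stands.
- The arm moves only by the tool move_arm, never from a script. Its argument "deltas" is a list of rows, each a list of 5 numbers: the gripper's target within -1 to 1 (fully open at 1, half-way at 0, shut at -1), then the shift along the tool's x, y, z as a fraction of full scale, then the turn about the tool's z as a fraction of full scale. A call has 1 to 12 rows; each row shifts and turns the commanded pose from where the row before left it, along the tool's axes as they then stand; what a row does not reach is not made up. Full scale, the value 1, is 2.5 cm for a shift and 90 degrees for a turn. A row lasts 1/12 s, in which the tool goes at most 41.7 mm and 7.16 degrees, less where a joint would pass 70% of its speed; a pose out of reach is approached as far as the arm can. A call with a number of a shift or a turn outside -1 to 1 is refused whole. A call with a gripper value outside its range is refused whole. The fingers move at their own pace and stop on an object; "squeeze" is the grip in N (left out, the last holds). Time passes only in rows, so rows that do not move let the fingers close. It gives the time, the measured TCP pose, the force and the opening at its end, in the units of the state.
- r.read_state(): the state, without advancing time (a new reading comes with each control period).
- r.camera(name): name is "side" or "top"; returns the picture (384x512x3 uint8, red, green, blue); there is no depth.
- r.camera_info(name): a dict with "K" (3x3 intrinsics, pixels), "k1" (the pictures are not rectified: a ray, as slopes to the right and down, at radius r is drawn at 1 + k1 r^2 times it, then the intrinsics apply), "R" (3x3) and "t" (3): a world point X has camera coordinates R X + t. Camera axes: x right, y down, z forward; pixel columns grow to the right and rows downward; lengths in m; the calibration is good to about 2 mm. A picture is of the moment at which its call begins. camera_info takes no time and is no camera call.
- r.close_job(): hands the job in, once; it reports no verdict.
Trained networks look in the newest picture that a camera, given by its name, has taken for a name from the list of things; names that differ only in an ending like _2 or _b are one class to them, and where a whole thing is asked for, a point or a joint stands for the part that bears it (a point fixed in the world has none). Each returns a list of dicts, best first, with "confidence" (0 to 1); they miss things now and then, are a little off and sometimes report something else, mostly with a low value. They report only what shows in the picture. A call takes as long as a camera call.
- r.boxes_of(camera, label): "position" ([x, y, z] in m, in the coordinates of the camera as it stood for that picture, good to about 4 mm: the middle of the surface that is visible of it).
- r.tip_of(camera, label): "position" ([x, y, z] in m, in the coordinates of the camera as it stood for that picture, good to about 4 mm: a listed point, or the origin of a listed thing).
The state is a dict: "time": time; "joint_positions": joint angles; "joint_vel": joint speeds; "joint_torque": joint torques, N m; "ee_pos": TCP position; "eef_rot": TCP orientation; "ft_force": force on the tool from outside, world axes, zero at the start; "torque": the same for the moment, N m; "width": finger opening in m.
Only numpy, scipy, OpenCV 4.12 (cv2) and the standard library are available. Lean on these libraries where they do the work, as an engineer would, in place of code of your own. Each camera call takes 0.05 s, during which the arm holds its last target.

## Working session

There is one attempt and no reset: what is moved stays moved. The work goes in short steps, Python scripts to look and compute and a tool call to move; the robot and the scene stay as the last step left them, time stands still between calls to the robot, and variables do not carry over. Pictures are saved under pics/ and viewed, and the job is handed in when it is done.

Besides the shell and the picture viewer there is one more tool, called after ">>>" as name([rows], argument=value, ...), one row to a line, values as JSON. move_arm: Moves the arm, as the interface text tells. Shift numbers are shares of 2.5 cm and turn numbers shares of 90 degrees, none past 1 either way. Its arguments: {"type":"object","properties":{"deltas":{"type":"array","items":{"type":"array","items":{"type":"number"}}},"squeeze":{"type":"number"}},"required":["deltas"]}

```bash
mkdir -p pics; ls
cat > h.py <<'E'
import numpy as np, cv2
from bench import r
def cam2w(name,p):
    i=r.camera_info(name); return np.array(i["R"]).T@(np.array(p)-np.array(i["t"]))
def w2pix(name,X):
    i=r.camera_info(name); c=np.array(i["R"])@np.array(X)+np.array(i["t"]); s=c[:2]/c[2]; s=s*(1+i["k1"]*(s@s)); K=np.array(i["K"]); return K[:2,:2]@s+K[:2,2]
def pic(name,fn):
    im=r.camera(name); cv2.imwrite("pics/"+fn,cv2.cvtColor(im,cv2.COLOR_RGB2BGR)); return im
E
python3 - <<'E'
from h import *
np.set_printoptions(precision=4,suppress=True)
s=r.read_state(); print(s)
for c in ("top","side"):
    pic(c,c+"0.png"); i=r.camera_info(c); print(c,i["K"],i["k1"],"pos",-np.array(i["R"]).T@np.array(i["t"]))
    for l in ("long_pump_press","long_pump_hinge","long_pump_bar_mid","short_pump_press"):
        for d in r.tip_of(c,l)[:2]: print(l,round(d["confidence"],2),cam2w(c,d["position"]))
E
```

```text
pics
{'time': 0.0, 'joint_positions': array([-1.1616,  0.3328, -0.0647,  1.461 ,  0.0216,  1.3499, -0.0885]), 'joint_vel': array([ 0.0014,  0.001 , -0.0012, -0.0003,  0.0018,  0.0004,  0.0001]), 'joint_torque': array([ -0.0006, -62.3267,   0.0244, -38.9898,  -0.0613,   0.0399,
         0.0001]), 'ee_pos': array([0.2614, 0.5672, 0.1983]), 'eef_rot': array([ 0.2142,  0.9768, -0.0007, -0.0001]), 'ft_force': array([-0.3987, -0.0948, -0.4276]), 'torque': array([0.0324, 0.0135, 0.0002]), 'width': 0.08702955220675143}
top [[376.6928   0.     256.754 ]
 [  0.     376.6928 188.6153]
 [  0.       0.       1.    ]] 0.010823838273803062 pos [0.4295 0.1183 1.0451]
long_pump_press 0.62 [0.567  0.2032 0.0979]
long_pump_bar_mid 0.95 [0.645  0.2326 0.0992]
long_pump_bar_mid 0.22 [0.5475 0.0047 0.0067]
short_pump_press 0.55 [ 0.5725 -0.2072  0.098 ]
short_pump_press 0.42 [ 0.448  -0.0084  0.0054]
side [[490.336    0.     254.6334]
 [  0.     490.336  194.1729]
 [  0.       0.       1.    ]] -0.15725170620587242 pos [ 0.0105 -0.5504  1.1019]
long_pump_press 0.63 [0.5684 0.2048 0.0956]
long_pump_hinge 0.63 [0.5954 0.3003 0.0915]
long_pump_hinge 0.52 [ 0.5503  0.0004 -0.0024]
long_pump_bar_mid 0.59 [0.6427 0.2348 0.1015]
long_pump_bar_mid 0.33 [ 0.5705 -0.2136  0.0932]
short_pump_press 0.83 [ 0.5724 -0.2142  0.095 ]
```

View pics/top0.png

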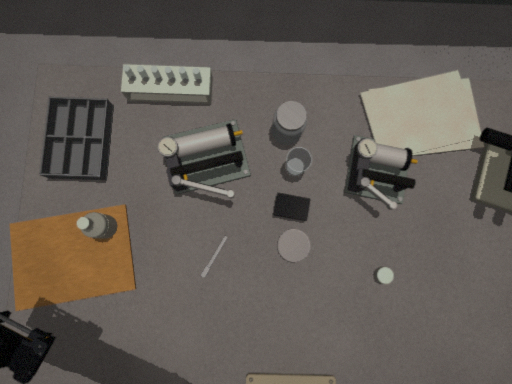

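View pics/side0.png

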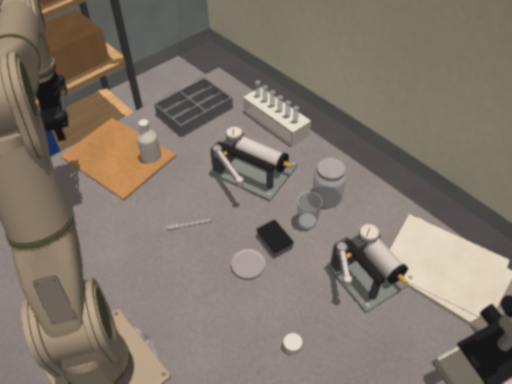

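Top picture: the long lever runs from its hinge at about (177,181) to its tip at about (231,194), left side, so y ≈ +0.2. The bar is behind it (above in the picture), and the small pump is at (380,190). I'll zoom in to measure the lever more closely.

Run:
```python
from h import *
np.set_printoptions(precision=4,suppress=True)
im=cv2.imread("pics/top0.png"); c=im[120:240,150:290]; cv2.imwrite("pics/top0z.png",cv2.resize(c,None,fx=5.5,fy=5,interpolation=cv2.INTER_CUBIC)[:600,:800])
P=[r.tip_of("top","long_pump_press") and 0]
for c in("top","side"):
    for l in ("long_pump_press","long_pump_hinge"):
        for d in r.tip_of(c,l)[:1]: print(c,l,round(d["confidence"],2),cam2w(c,d["position"]))
    for l in ("wash_bottle","beaker","jar","forceps","slide_box","dish"):
        for d in r.tip_of(c,l)[:1]: print(c,l,round(d["confidence"],2),cam2w(c,d["position"]))
for X in ([.567,.204,.097],[.595,.3,.097]): print(w2pix("top",X),w2pix("side",X))
```

```text
top long_pump_press 0.62 [0.567  0.2032 0.0979]
top wash_bottle 0.59 [ 0.4846  0.5086 -0.0014]
top beaker 0.49 [ 0.4456 -0.0058  0.0031]
top jar 0.87 [0.7784 0.0226 0.0023]
top forceps 0.55 [0.4138 0.2113 0.0026]
top slide_box 0.72 [0.5483 0.0037 0.004 ]
top dish 0.97 [ 0.4456 -0.0083  0.0026]
side long_pump_press 0.63 [0.5684 0.2048 0.0956]
side long_pump_hinge 0.63 [0.5954 0.3003 0.0915]
side wash_bottle 0.97 [ 0.4864  0.5097 -0.0047]
side beaker 0.61 [ 0.6684 -0.004  -0.0011]
side jar 0.94 [ 0.7755  0.0147 -0.0032]
side forceps 0.6 [ 0.4139  0.2039 -0.0069]
side slide_box 0.62 [ 0.5514 -0.0004 -0.0057]
side dish 0.81 [ 0.4505 -0.0036  0.0008]
[216.3473 194.1386] [230.9231 174.4523]
[179.0548 182.1218] [217.3267 151.9754]
```

View pics/top0z.png

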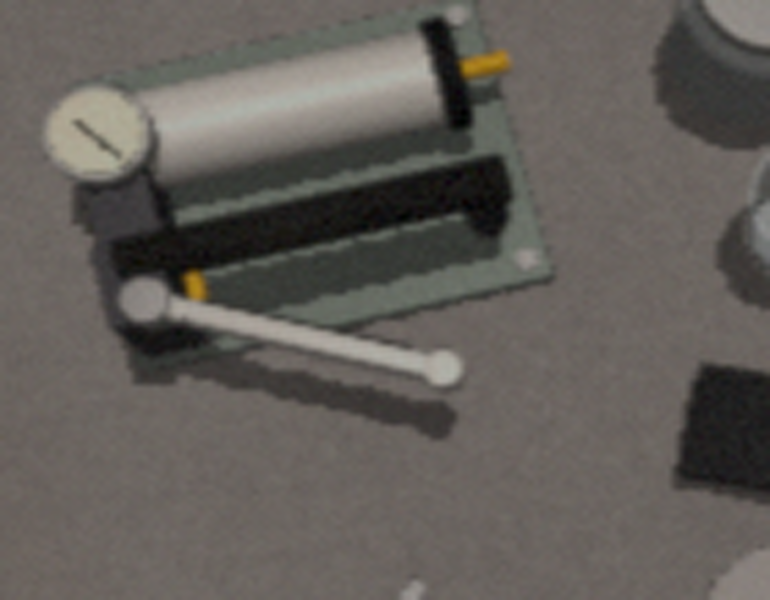

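The zoom shows the hinge knob at full-picture pixel (176,180), the tip ball at (230,193.5) and the stop (orange) near the hinge. The front of the lever is clear. Next I'll back-project these.

```bash
cat >> h.py <<'E'
def pix2w(name,uv,z):
    i=r.camera_info(name); u=cv2.undistortPoints(np.array([[uv]],float),np.array(i["K"]),np.array([i["k1"],0,0,0,0]))[0,0]
    R=np.array(i["R"]);o=-R.T@np.array(i["t"]);d=R.T@np.array([u[0],u[1],1]);return o+d*(z-o[2])/d[2]
E
python3 - <<'E'
from h import *
np.set_printoptions(precision=4,suppress=True)
h=pix2w("top",[176.0,179.6],.111);t=pix2w("top",[229.95,193.15],.109);v=(t-h)[:2]
L=np.linalg.norm(v);d=v/L;n=np.array([-d[1],d[0]])
print(h,t,L,"n ang",np.degrees(np.arctan2(n[1],n[0])),"n",n,"d",d)
f=h[:2]+.105*d-.006*n; print("face press",f, "standoff40", f-.040*n)
s=r.read_state();q=s["eef_rot"];from scipy.spatial.transform import Rotation as Ro
M=Ro.from_quat(q).as_matrix();g=np.r_[f-.045*n,.2]
print("tool -x ang",np.degrees(np.arctan2(-M[1,0],-M[0,0])),"shift tool",M.T@(g-s["ee_pos"])/.025, s["time"])
E
```

```text
[0.5987 0.3053 0.111 ] [0.5688 0.169  0.109 ] 0.13958376083062407 n ang -12.384205061253052 n [ 0.9767 -0.2145] d [-0.2145 -0.9767]
face press [0.5704 0.2041] standoff40 [0.5313 0.2126]
tool -x ang -24.736691072942914 shift tool [-15.5471  -8.4261  -0.038 ] 1.35
```

>>> move_arm([
  [-1, -0.5, -0.27, 0, 0],
  [-1, -1, -0.54, 0, 0],
  [-1, -1, -0.54, 0, 0],
  [-1, -1, -0.54, 0, 0],
  [-1, -1, -0.54, 0, 0],
  [-1, -1, -0.54, 0, 0],
  [-1, -1, -0.54, 0, 0],
  [-1, -1, -0.54, 0, 0],
  [-1, -1, -0.54, 0, 0],
  [-1, -1, -0.54, 0, 0],
  [-1, -1, -0.54, 0, 0],
  [-1, -1, -0.54, 0, 0],
], squeeze=10)

```text
time: 2.35
ee_pos: [0.4587, 0.3039, 0.1992]
eef_rot: [0.215, 0.977, 0.0, 0.0]
ft_force: [-0.2, 0.8, -0.3]
width: 0.0148
```

>>> move_arm([
  [-1, -1, -0.54, 0, 0],
  [-1, -1, -0.54, 0, 0],
  [-1, -1, -0.54, 0, 0],
  [-1, -0.5, -0.3, 0, 0],
  [-1, 0, 0, 0, -0.065],
  [-1, 0, 0, 0, -0.065],
  [-1, 0, 0, 0, 0],
  [-1, 0, 0, 0, 0],
])

```text
time: 3.02
ee_pos: [0.5171, 0.2253, 0.1991]
eef_rot: [0.115, 0.993, 0.0, -0.0]
ft_force: [0.7, -0.8, -0.6]
width: 0.0005
```

```bash
cat > st.py <<'E'
from h import *
from scipy.spatial.transform import Rotation as Ro
np.set_printoptions(precision=4,suppress=True)
h=np.array([.5987,.3053])
s=r.read_state();M=Ro.from_quat(s["eef_rot"]).as_matrix();p=s["ee_pos"]
print("t",s["time"],p,"-x ang",np.degrees(np.arctan2(-M[1,0],-M[0,0])),"F",s["ft_force"],"Ftool",M.T@s["ft_force"],"w",s["width"])
rel=np.array([*(h-p[:2]),0]);print("hinge in tool mm",1000*(M.T@rel))
E
python3 st.py
python3 - <<'E'
from h import *
pic("top","top1.png");pic("side","side1.png")
a=cv2.imread("pics/top1.png")[100:260,120:300];cv2.imwrite("pics/top1z.png",cv2.resize(a,None,fx=3.7,fy=3.7))
E
```

```text
t 3.0167 [0.5171 0.2253 0.1991] -x ang -13.253344401687126 F [ 0.7357 -0.7833 -0.5619] Ftool [-0.8957 -0.5938  0.5618] w 0.0004908875762797522
hinge in tool mm [-61.0895  96.5659   0.0143]
```

View pics/top1z.png

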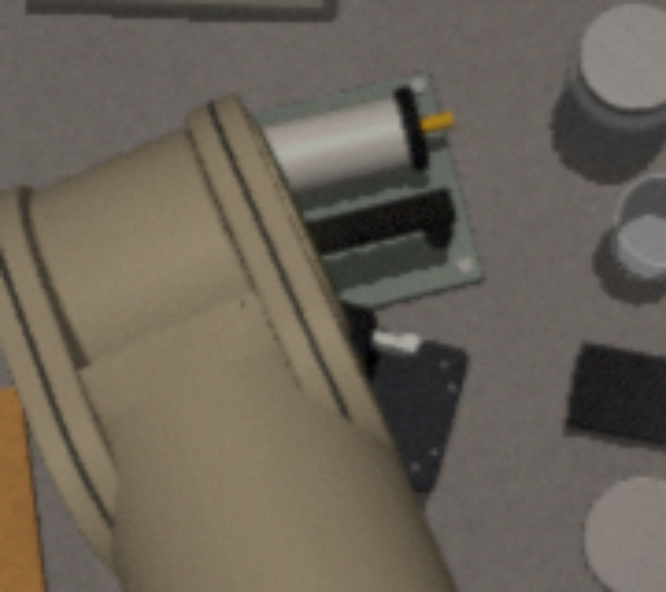

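View pics/side1.png

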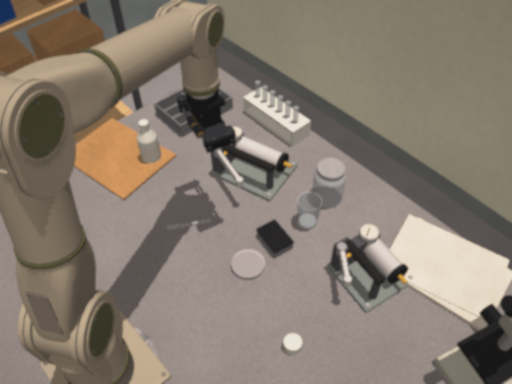

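The arm hides most of the lever from above. In the side view the gripper, at about (215,140), is above and before the lever, as the state says. I'll shift along the lever and descend at the standoff.

>>> move_arm([
  [-1, 0, -0.34, 0.3, 0],
  [-1, 0, 0, 0.6, 0],
  [-1, 0, 0, 0.8, 0],
  [-1, 0, 0, 0.8, 0],
  [-1, 0, 0, 0.8, 0],
  [-1, 0, 0, 0.8, 0],
  [-1, 0, 0, 0.6, 0],
  [-1, 0, 0, 0.2, 0],
  [-1, 0, 0, 0, 0],
  [-1, 0, 0, 0, 0],
])

```text
time: 3.95
ee_pos: [0.5153, 0.2176, 0.077]
eef_rot: [0.114, 0.993, 0.0, 0.0]
ft_force: [0.0, 0.5, 0.4]
width: 0.0003
```

```bash
python3 st.py
python3 - <<'E'
from h import *
pic("side","side2.png")
a=cv2.imread("pics/side2.png")[100:230,150:330];cv2.imwrite("pics/side2z.png",cv2.resize(a,None,fx=4.2,fy=4.2))
E
```

```text
t 3.95 [0.5153 0.2176 0.077 ] -x ang -13.080786617392937 F [0.0204 0.4822 0.3943] Ftool [ 0.0891  0.4743 -0.3943] w 0.0003116581727641319
hinge in tool mm [-61.374 104.266   0.034]
```

View pics/side2z.png

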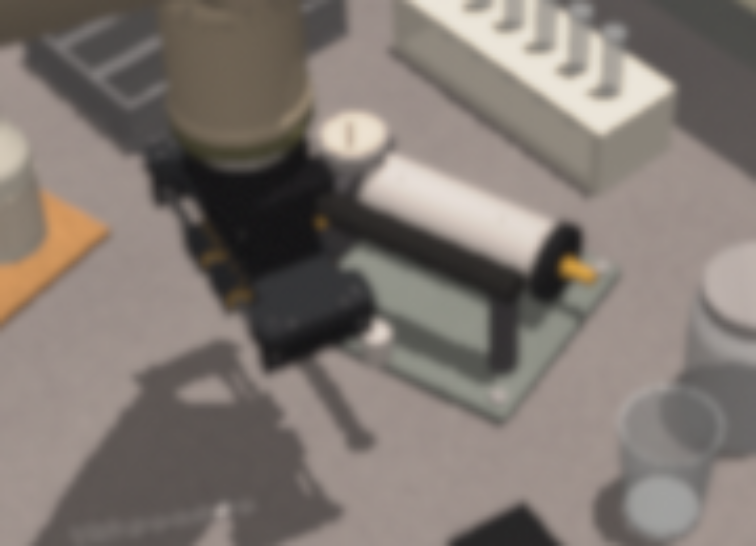

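The side view shows the gripper in front of the lever, with only the lever's tip ball visible at about (240,180) in the full picture. There is no contact yet, and the bar and beaker are clear. I'll approach, then creep in.

>>> move_arm([
  [-1, -0.4, 0, 0, 0],
  [-1, -0.4, 0, 0, 0],
  [-1, -0.3, 0, 0, 0],
  [-1, -0.2, 0, 0, 0],
  [-1, 0, 0, 0, 0],
  [-1, 0, 0, 0, 0],
])

```text
time: 4.5
ee_pos: [0.5471, 0.2102, 0.0764]
eef_rot: [0.114, 0.993, -0.0, -0.0]
ft_force: [0.0, 1.8, 0.5]
width: 0.0007
```

>>> move_arm([
  [-1, -0.08, 0, 0, 0],
  [-1, -0.08, 0, 0, 0],
  [-1, -0.08, 0, 0, 0],
  [-1, 0, 0, 0, 0],
  [-1, 0, 0, 0, 0],
])

```text
time: 4.92
ee_pos: [0.5527, 0.2092, 0.0766]
eef_rot: [0.114, 0.994, 0.0, -0.0]
ft_force: [0.0, -0.0, -0.3]
width: 0.0003
```

>>> move_arm([
  [-1, -0.08, 0, 0, 0],
  [-1, -0.08, 0, 0, 0],
  [-1, 0, 0, 0, 0],
  [-1, 0, 0, 0, 0],
])

```text
time: 5.25
ee_pos: [0.5567, 0.2082, 0.0765]
eef_rot: [0.114, 0.994, 0.0, 0.0]
ft_force: [0.6, 0.7, 0.4]
width: 0.0011
```

```bash
python3 st.py
```

```text
t 5.25 [0.5567 0.2082 0.0765] -x ang -13.04936738262914 F [0.6157 0.6905 0.3946] Ftool [-0.4439  0.8118 -0.3945] w 0.0011474718930279946
hinge in tool mm [-19.0044 104.0869   0.0057]
```

>>> move_arm([
  [-1, -0.06, 0, 0, 0],
  [-1, -0.06, 0, 0, 0],
  [-1, 0, 0, 0, 0],
  [-1, 0, 0, 0, 0],
])

```text
time: 5.58
ee_pos: [0.559, 0.2078, 0.0765]
eef_rot: [0.113, 0.994, -0.0, -0.001]
ft_force: [-4.3, -0.5, 2.0]
width: 0.0005
```

>>> move_arm([
  [-1, -0.06, 0, 0, 0],
  [-1, -0.06, 0, 0, 0],
  [-1, 0, 0, 0, 0],
  [-1, 0, 0, 0, 0],
])

```text
time: 5.92
ee_pos: [0.5623, 0.2069, 0.0765]
eef_rot: [0.114, 0.994, 0.0, -0.0]
ft_force: [-4.6, 1.0, 2.2]
width: 0.0004
```

```bash
python3 st.py
```

```text
t 5.9167 [0.5623 0.2069 0.0765] -x ang -13.040467492569418 F [-4.6395  0.9837  2.2302] Ftool [ 4.7424 -0.0885 -2.2289] w 0.00038012793154937476
hinge in tool mm [-13.2357 104.0398  -0.0036]
```

Contact came at the expected place (~4.5 N). Now I'll follow the lever's arc: 0.03 rad per row.

>>> move_arm([
  [-1, -0.125, -0.018, 0, -0.019],
  [-1, -0.125, -0.018, 0, -0.019],
  [-1, -0.125, -0.018, 0, -0.019],
  [-1, -0.125, -0.018, 0, -0.019],
  [-1, -0.125, -0.018, 0, -0.019],
  [-1, -0.125, -0.018, 0, -0.019],
  [-1, -0.125, -0.018, 0, -0.019],
  [-1, -0.125, -0.018, 0, -0.019],
  [-1, 0, 0, 0, 0],
  [-1, 0, 0, 0, 0],
])

```text
time: 6.75
ee_pos: [0.5859, 0.2014, 0.0764]
eef_rot: [-0.006, 1.0, 0.001, -0.001]
ft_force: [-7.4, 2.7, 2.7]
width: 0.0007
```

```bash
python3 st.py
```

```text
t 6.75 [0.5859 0.2014 0.0764] -x ang 0.7091144537826795 F [-7.4342  2.7277  2.7001] Ftool [ 7.4037  2.8223 -2.6865] w 0.0006608538917662068
hinge in tool mm [-14.0544 103.7511   0.0877]
```

>>> move_arm([
  [-1, -0.08, -0.01, 0, -0.012],
  [-1, -0.08, -0.01, 0, -0.012],
  [-1, 0, 0, 0, 0],
  [-1, 0, 0, 0, 0],
])

```text
time: 7.08
ee_pos: [0.5898, 0.201, 0.0764]
eef_rot: [-0.025, 1.0, 0.001, -0.001]
ft_force: [-7.4, 2.5, 3.5]
width: 0.0006
```

>>> move_arm([
  [-1, -0.06, 0, 0, -0.008],
  [-1, 0, 0, 0, 0],
  [-1, 0, 0, 0, 0],
])

```text
time: 7.33
ee_pos: [0.5912, 0.2009, 0.0764]
eef_rot: [-0.031, 1.0, 0.0, -0.001]
ft_force: [-8.4, 2.0, 3.1]
width: 0.0004
```

```bash
python3 st.py
```

```text
t 7.3333 [0.5912 0.2009 0.0764] -x ang 3.5798009925004077 F [-8.3619  1.9985  3.0606] Ftool [ 8.2262  2.5194 -3.044 ] w 0.00044446912098932784
hinge in tool mm [-13.9893 103.7407   0.0685]
```

>>> move_arm([
  [-1, -0.06, 0, 0, -0.008],
  [-1, 0, 0, 0, 0],
  [-1, 0, 0, 0, 0],
])

```text
time: 7.58
ee_pos: [0.5927, 0.2008, 0.0764]
eef_rot: [-0.037, 0.999, 0.0, -0.001]
ft_force: [-7.9, 1.5, 3.8]
width: 0.0004
```

>>> move_arm([
  [-1, -0.06, 0, 0, -0.008],
  [-1, 0, 0, 0, 0],
  [-1, 0, 0, 0, 0],
])

```text
time: 7.83
ee_pos: [0.5941, 0.2008, 0.0764]
eef_rot: [-0.044, 0.999, 0.0, -0.001]
ft_force: [-8.6, 1.2, 4.3]
width: 0.0005
```

>>> move_arm([
  [-1, -0.06, 0, 0, -0.008],
  [-1, 0, 0, 0, 0],
  [-1, 0, 0, 0, 0],
])

```text
time: 8.08
ee_pos: [0.5944, 0.2007, 0.0762]
eef_rot: [-0.05, 0.999, 0.0, -0.002]
ft_force: [-15.5, -0.5, 8.2]
width: 0.0003
```

```bash
python3 st.py
```

```text
t 8.0833 [0.5944 0.2007 0.0762] -x ang 5.737250561639663 F [-15.5188  -0.511    8.1753] Ftool [15.5287  1.0453 -8.1053] w 0.00033390201509631907
hinge in tool mm [-14.6883 103.6352  -0.0363]
```

The force jumped from 8.6 N to 15.5 N and the TCP stalled, so the lever is at its stop. I'll hold it and check in the picture.

>>> move_arm([
  [-1, 0, 0, 0, 0],
  [-1, 0, 0, 0, 0],
  [-1, 0, 0, 0, 0],
  [-1, 0, 0, 0, 0],
])

```text
time: 8.42
ee_pos: [0.5945, 0.2007, 0.0763]
eef_rot: [-0.05, 0.999, 0.0, -0.002]
ft_force: [-14.2, -1.3, 6.9]
width: 0.0004
```

```bash
python3 st.py
python3 - <<'E'
from h import *
pic("side","side3.png");pic("top","top3.png")
a=cv2.imread("pics/side3.png")[100:230,180:320];b=cv2.imread("pics/top3.png")[110:240,150:290]
cv2.imwrite("pics/z3.png",np.hstack([cv2.resize(x,None,fx=2.8,fy=4.2*2.8/4.2) for x in(a,b)]))
for c in("top","side"):
  for l in("long_pump_press","long_pump_bar_mid"):
    for d in r.tip_of(c,l)[:1]: print(c,l,round(d["confidence"],2),cam2w(c,d["position"]))
E
```

```text
t 8.4167 [0.5945 0.2007 0.0763] -x ang 5.73418824394409 F [-14.1749  -1.2885   6.9226] Ftool [14.2625  0.1363 -6.8611] w 0.0003864378119726774
hinge in tool mm [-14.652  103.6112  -0.0312]
side long_pump_press 0.72 [0.6035898  0.20141388 0.09853358]
side long_pump_bar_mid 0.7 [0.64158513 0.230911   0.09618958]
```

View pics/z3.png

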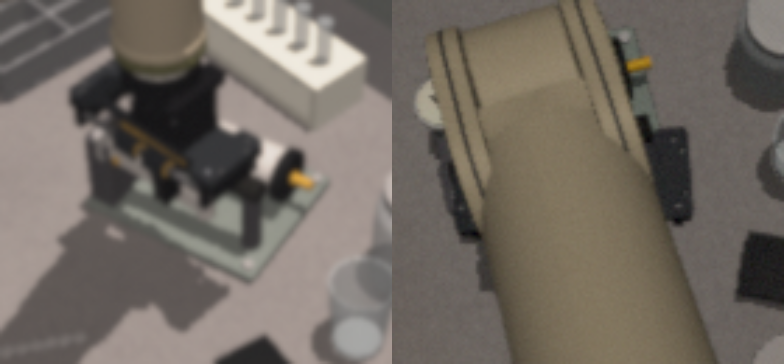

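The network puts the press point at x = 0.604, 36 mm in from 0.568, or about 0.35 rad. The gripper in the picture is in front of the lever and clear of the bar. Now I'll ease it out on the reverse path.

>>> move_arm([
  [-1, 0.125, 0.018, 0, 0.019],
  [-1, 0.125, 0.018, 0, 0.019],
  [-1, 0.125, 0.018, 0, 0.019],
  [-1, 0.125, 0.018, 0, 0.019],
  [-1, 0.125, 0.018, 0, 0.019],
  [-1, 0.125, 0.018, 0, 0.019],
  [-1, 0.125, 0.018, 0, 0.019],
  [-1, 0.125, 0.018, 0, 0.019],
  [-1, 0.125, 0.018, 0, 0.019],
  [-1, 0.125, 0.018, 0, 0.019],
  [-1, 0.125, 0.018, 0, 0.019],
  [-1, 0, 0, 0, 0],
])

```text
time: 9.72
ee_pos: [0.562, 0.207, 0.0764]
eef_rot: [0.115, 0.993, -0.0, -0.0]
ft_force: [-4.3, 0.9, 0.5]
width: 0.0005
```

>>> move_arm([
  [-1, 0.1, 0, 0, 0],
  [-1, 0.1, 0, 0, 0],
  [-1, 0.1, 0, 0, 0],
  [-1, 0.1, 0, 0, 0],
  [-1, 0, 0, 0, 0],
  [-1, 0, 0, 0, 0],
  [-1, 0, 0, 0, 0],
])

```text
time: 10.3
ee_pos: [0.5534, 0.2091, 0.0767]
eef_rot: [0.114, 0.993, 0.0, 0.0]
ft_force: [-0.5, -0.3, -0.4]
width: 0.0003
```

```bash
python3 st.py
python3 - <<'E'
from h import *
pic("side","side4.png")
a=cv2.imread("pics/side4.png")[100:230,180:320]
cv2.imwrite("pics/z4.png",cv2.resize(a,None,fx=4,fy=4))
for c in("side",):
  for l in("long_pump_press",):
    for d in r.tip_of(c,l)[:2]: print(c,l,round(d["confidence"],2),cam2w(c,d["position"]))
E
```

```text
t 10.3 [0.5534 0.2091 0.0767] -x ang -13.1376531462163 F [-0.5183 -0.2656 -0.3786] Ftool [ 0.4445 -0.3765  0.3783] w 0.00031081559972863
hinge in tool mm [-22.2797 104.0144   0.0357]
side long_pump_press 0.42 [0.56839995 0.20443261 0.09691422]
```

View pics/z4.png

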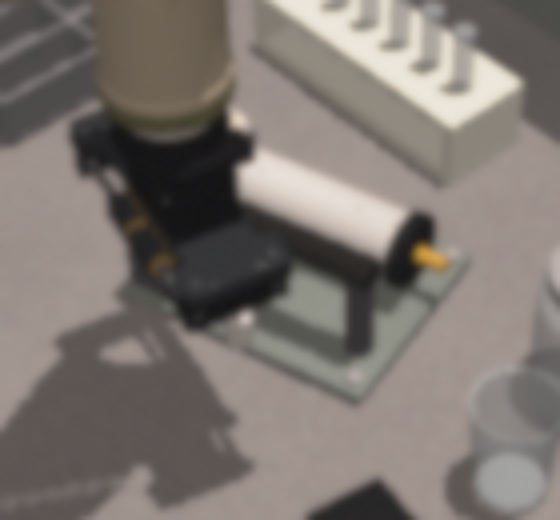

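The lever is fully out: no force, press point back at x = 0.568, and the tip ball shows again at about (241,179). Now the second stroke.

>>> move_arm([
  [-1, -0.1, 0, 0, 0],
  [-1, -0.08, 0, 0, 0],
  [-1, -0.08, 0, 0, 0],
  [-1, -0.08, 0, 0, 0],
  [-1, -0.125, -0.018, 0, -0.019],
  [-1, -0.125, -0.018, 0, -0.019],
  [-1, -0.125, -0.018, 0, -0.019],
  [-1, -0.125, -0.018, 0, -0.019],
  [-1, -0.125, -0.018, 0, -0.019],
  [-1, -0.125, -0.018, 0, -0.019],
  [-1, -0.125, -0.018, 0, -0.019],
  [-1, -0.125, -0.018, 0, -0.019],
])

```text
time: 11.4
ee_pos: [0.5846, 0.2014, 0.0764]
eef_rot: [-0.006, 1.0, 0.0, -0.001]
ft_force: [-6.4, 0.1, 3.8]
width: 0.0007
```

>>> move_arm([
  [-1, -0.08, -0.01, 0, -0.012],
  [-1, -0.08, -0.01, 0, -0.012],
  [-1, -0.06, 0, 0, -0.008],
  [-1, 0, 0, 0, 0],
  [-1, 0, 0, 0, 0],
])

```text
time: 11.82
ee_pos: [0.59, 0.2009, 0.0764]
eef_rot: [-0.03, 1.0, 0.0, -0.001]
ft_force: [-8.0, 0.4, 5.4]
width: 0.0005
```

>>> move_arm([
  [-1, -0.06, 0, 0, -0.008],
  [-1, 0, 0, 0, 0],
  [-1, 0, 0, 0, 0],
])

```text
time: 12.07
ee_pos: [0.5914, 0.2008, 0.0764]
eef_rot: [-0.037, 0.999, 0.0, -0.001]
ft_force: [-8.0, -0.1, 4.8]
width: 0.0005
```

```bash
python3 st.py
```

```text
t 12.0667 [0.5914 0.2008 0.0764] -x ang 4.1950808111094195 F [-7.9876 -0.1408  4.7675] Ftool [ 7.9891  0.4461 -4.746 ] w 0.00046106574380550816
hinge in tool mm [-14.9232 103.6431   0.0085]
```

>>> move_arm([
  [-1, -0.06, 0, 0, -0.008],
  [-1, 0, 0, 0, 0],
  [-1, 0, 0, 0, 0],
])

```text
time: 12.32
ee_pos: [0.5929, 0.2008, 0.0764]
eef_rot: [-0.043, 0.999, 0.0, -0.001]
ft_force: [-7.7, 0.4, 5.1]
width: 0.0006
```

>>> move_arm([
  [-1, -0.06, 0, 0, -0.008],
  [-1, 0, 0, 0, 0],
  [-1, 0, 0, 0, 0],
])

```text
time: 12.57
ee_pos: [0.5942, 0.2007, 0.0764]
eef_rot: [-0.049, 0.999, 0.0, -0.002]
ft_force: [-9.1, -1.4, 6.1]
width: 0.0003
```

>>> move_arm([
  [-1, -0.05, 0, 0, 0],
  [-1, 0, 0, 0, 0],
  [-1, 0, 0, 0, 0],
])

```text
time: 12.82
ee_pos: [0.5944, 0.2008, 0.0763]
eef_rot: [-0.049, 0.999, -0.0, -0.003]
ft_force: [-14.1, -1.0, 8.4]
width: 0.0004
```

```bash
python3 st.py
```

```text
t 12.8167 [0.5944 0.2008 0.0763] -x ang 5.63482458141241 F [-14.1278  -1.0254   8.3652] Ftool [14.2042  0.3662 -8.2904] w 0.00044496553691258104
hinge in tool mm [-14.5174 103.6019  -0.0835]
```

It's at the stop again: same TCP x (0.5944), 14 N, well below the 45 N limit. I'll let it settle and do a last check.

>>> move_arm([
  [-1, 0, 0, 0, 0],
  [-1, 0, 0, 0, 0],
  [-1, 0, 0, 0, 0],
  [-1, 0, 0, 0, 0],
  [-1, 0, 0, 0, 0],
  [-1, 0, 0, 0, 0],
])

```text
time: 13.32
ee_pos: [0.5944, 0.2008, 0.0763]
eef_rot: [-0.049, 0.999, -0.0, -0.003]
ft_force: [-13.7, -1.3, 8.8]
width: 0.0005
```

```bash
python3 - <<'E'
from h import *
np.set_printoptions(precision=4,suppress=True)
pic("side","side5.png")
for l in("long_pump_press","long_pump_bar_mid","short_pump_press","wash_bottle","beaker","jar","forceps","slide_box","dish","filter_cap"):
    for d in r.tip_of("side",l)[:1]: print(l,round(d["confidence"],2),cam2w("side",d["position"]))
E
python3 st.py
```

```text
long_pump_press 0.44 [0.6031 0.1985 0.0944]
long_pump_bar_mid 0.85 [0.6422 0.2325 0.0969]
short_pump_press 0.75 [ 0.5707 -0.2116  0.0964]
wash_bottle 0.57 [ 0.4824  0.5126 -0.004 ]
beaker 0.65 [ 0.6699 -0.0037  0.0004]
jar 0.65 [ 0.7712  0.018  -0.0017]
forceps 0.64 [ 0.4093  0.2057 -0.0037]
slide_box 0.68 [ 0.5477 -0.0009 -0.0049]
dish 0.64 [ 0.4485 -0.0036 -0.0003]
filter_cap 0.52 [ 0.3739 -0.2422  0.0011]
t 13.8667 [0.5944 0.2008 0.0763] -x ang 5.633975198731386 F [-13.064   -1.5592   9.0633] Ftool [13.2014 -0.2693 -8.9941] w 0.000626502911997986
hinge in tool mm [-14.5404 103.5747  -0.0778]
```

View pics/side5.png

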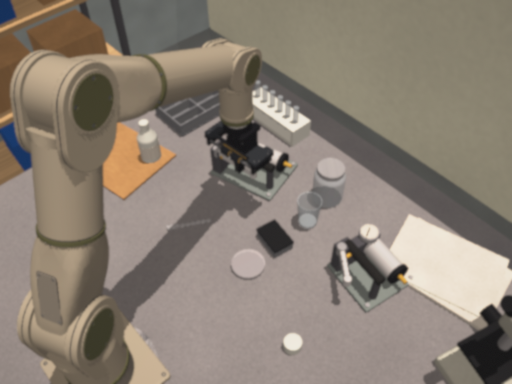

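The picture shows the gripper on the long pump at about (240,150). Everything else is where it was, and the small lever at (343,262) is still out. Handing in.

```bash
python3 -c "
from bench import r
print(r.close_job())"; python3 st.py
```

```text
the job is handed in; nothing more can be done
None
the job is handed in; nothing more can be done
```

I pressed the long lever in to its stop with the closed fingers, eased it fully out, pressed it in a second time and handed the job in while still holding it there (no verdict is reported).

- **At the stop:** Both strokes ended at the same place, with the fingertip at x = 0.5944 m. The force stepped from about 8–9 N up to about 14–15 N each time. The camera put the press point about 35 mm further in than at the start, which is about 0.34 rad.
- **Fully out, between the strokes:** The force was about zero, and the press point was back at its starting position (x = 0.568 m).
- **Final hold:** About 13 N against the front face, against the 45 N limit, with the lever still. It had eased from about 14 N over the last second. There was also about 9 N upward on the tool, probably friction on the lever face.
- **Surroundings:** The smaller pump's lever and the loose things were found where they started, within the few-millimetre accuracy of the cameras. The filter cap had no starting measurement, but it looks unmoved in the pictures.

**Not checked directly:** During the hold the gripper hid the gap between lever and bar in both cameras. I therefore inferred that the fingers were clear of the bar and the lever's inner face from their position and the forces.

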